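# Stage the tube block and hold the chamber gate open

### The job

Set the loose metal tube block down into the shaped pocket of the loading dock, flat and square with its cut corner at the pocket's filled corner, and let go of it. Then open the sample chamber for a colleague: squeeze the catch nearer the gate's hinge fully in, after it the other catch, take hold of the gate and swing it past its click until it stands about square to the chamber's front or wider, and finish while still holding it wide open against its spring. Do not drop the block, and leave the other things on the bench where they are.

Things in the scene. Friction and masses are not known exactly. Their poses are not given: they have to be found in the camera images.
- chamber: White sample chamber, fixed, 240 deep x 225 wide; flat roof 115 mm above the table, and from 137 mm behind the gate a control hood 160 mm high. Origin on the table under the middle of the gate line; x points from the front into the chamber, y along the gate towards its hinge, z up. Hinge and catch points are fixed to it.
- catch_a (a point): First catch, nearer the gate's hinge: point midway between its two black jaws, 145 mm above the table, 24 mm behind the gate line; axes as the chamber's. Jaws rise 45 mm over the roof, 22 mm long in x, 8 thick; outer width along y 50 mm shut, 28 fully in. Squeeze from above, fingers closing along y. A jaw takes about 4 N and stays where pushed (no return spring).
- catch_b (a point): Squeeze point of the second catch, nearer the gate's free end, 76 mm from the first along chamber -y; the same make, size and height.
- gate_hinge (a point): Point on the gate's upright hinge line, at the left (+y) end of the gate, 145 mm above the table (the height of the middle of the post's grip length).
- gate_post (a point): Upright round steel post on the gate's free end, 16 mm in diameter, from the gate's top (113 mm) to 165 mm above the table; this point lies on its axis at 145 mm, 176 mm from the hinge line. Take it from above. The post turns with the gate, so it may turn between the fingers.
- gate (a joint): Gate angle, rad: 0 shut, grows as the free end swings out away from the chamber (clockwise from above), stop at 1.75. Clear framed panel 8 mm thick, 188 long, from 20 to 113 mm up. The catches block it until each jaw is 5 mm in. A spring pulls it shut (1.4 N at the post at 1.5 rad); a click detent at 0.3 to 0.9 rad takes about 2 N. Let go, it runs back to the detent (0.75) or shut.
- a_left (a joint): Travel in m of the first catch's left (+y of the chamber) jaw: 0 shut, grows inwards to a stop at 0.011. Fully squeezed counts from 0.006.
- a_right (a joint): The same for the first catch's right (-y) jaw.
- b_left (a joint): The same for the second catch's left (+y) jaw.
- b_right (a joint): The same for the second catch's right (-y) jaw.
- dock: Fixed white loading dock, plate 125 x 95 mm. Pocket 89 (x) x 59 (y) mm centred on its origin, flat floor 8 mm above the table, upright walls to 14 mm then sloping outwards to 20 mm. The pocket's +x +y corner is filled (16 x 16 mm). Origin on the table under the pocket's centre; z up.
- block_grip (a point): Loose aluminium tube block, about 0.4 kg, 84 (x) x 54 (y) x 30 mm, its +x +y corner cut out (18 x 18), with a central grip rib 60 (x) x 16 (y) x 32 on top, 62 tall in all. Point: middle of the rib, 46 mm above the underside (54 above the table when seated). Axes along the block; seated, x points as the dock's x. Grip the rib across its 16 mm, tips above the block's top.
- reagent: Bystander: tall white bottle, 80 mm across, 190 tall; origin under its centre.
- amber: Bystander: small amber bottle, 50 mm across, 85 tall; origin under its centre.
- jar: Bystander: clear jar, 56 mm across, 70 tall; origin under its centre.
- tube_rack: Bystander: white tube rack, 70 x 130, 51 tall; origin under its centre.
- beaker: Bystander: glass beaker, 64 mm across, 75 tall; origin under its centre.
- timer: Bystander: white bench timer, 60 x 75, 29 tall; origin under its centre.
Not all that is in view belongs to the job. Leave any pink or red look-alike of the part that bears block_grip alone.

How it is judged:
On the way, in this order (a step that is already met when the one before it is completed fails the run):
1. the block lies flat and square in the pocket and is let go (z of block_grip in the frame of dock below 0.0565 m and horizontal distance between block_grip and dock below 0.005 m and angle between the x axis of block_grip and the x axis of dock, either way round below 0.1 rad and angle between block_grip's own z axis and vertical below 0.04 rad and contact force between the fingers and block below 0.05 N), for 0.2 s.
2. the catch nearer the hinge is squeezed in between the fingers, both jaws (value of joint each of a_left, a_right above 0.006 m and contact force between the fingers and a_left above 0.5 N and contact force between the fingers and a_right above 0.5 N), for 0.1 s.
3. then the other catch is squeezed in, both jaws (value of joint each of b_left, b_right above 0.006 m and contact force between the fingers and b_left above 0.5 N and contact force between the fingers and b_right above 0.5 N), for 0.1 s.
4. the gate has been swung past its click (value of joint gate above 1 rad), for 0.1 s.
At the end, for the whole second after the job is handed in: The fingers still bear on the gate (over 0.4 N), which stands still at 1.35 rad (77 degrees) or wider, and the block still lies let go in the pocket: within 2.5 mm of the floor, 5 mm of the centre, 0.1 rad of square, 0.04 rad of level (all of step 1 and value of joint gate above 1.35 rad and contact force between the fingers and gate above 0.4 N and velocity of joint gate between -0.1 and 0.1 rad/s); the arm keeps its last pose, push and grip.
It fails at once if the second catch squeezed (a jaw in by 5 mm) while the first is still shut (value of joint any of b_left, b_right above 0.005 m and value of joint any of a_left, a_right below 0.005 m).
It fails at once if the block dropped: falling free (height (world z) of block_grip above 0.06 m and linear speed of block above 0.4 m/s and contact force between anything else and block below 0.01 N).
It fails at once if a bystander pushed more than 30 mm or knocked over (distance of any of reagent, amber, jar, tube_rack, beaker, timer from where it was at the start of the episode above 0.03 m or angle between any of reagent, amber, jar, tube_rack, beaker, timer's own z axis and vertical above 0.6 rad).
It also fails if it takes over 64 s, if anything falls off the work surface, if the arm or the gripper's body presses on something with over 40 N, if the wrist force passes 120 N, or if a joint passes its speed limit or range.

### The arm

A 7-joint arm with a two-finger parallel gripper is mounted at the origin on the work surface. World frame = base frame: x ahead of the robot, y to its left, z up, the work surface at z = 0. Lengths are in m, angles in rad, forces in N, time in s.
With the tool pointing down it reaches from about 0.4 to 0.85 m from the base axis. Payload 10.4 kg.
Tool frame: the origin (TCP) lies at the very end of the fingers, on their centre line; the grasp point (between the pads) lies manip.hold_point_z behind it (manip.hold_point_z is the distance from the TCP to the grasp point, in m); z points along the fingers, x is the direction in which the jaws open and shut, and the axes are right-handed (so a half turn about z gives the same grasp; the last joint's range is limited). The gripper opens to 85 mm and grips with 20 to 120 N. Pads are 22 mm wide; open, the fingers measure 114 mm over their backs; the gripper's body (76 mm by 85 mm) begins 54 mm behind the grasp point. The pads swing forward as they close: fully open they stand 13 mm farther back than shut.
Start: joints at [1.255, 0.332, -0.065, 1.46, 0.022, 1.35, -0.088], TCP at [0.18, -0.598, 0.231] pointing down, gripper open.
Joint ranges: [-2.6, 2.6], [-0.5, 2.12], [-1.47, 1.34], [0.16, 2.42], [-1.27, 4.41], [0.06, 2.06], [-2.6, 2.6]. Speed limits (rad/s): [2.22, 2.22, 2.79, 2.79, 3.14, 3.14, 3.14].

### API

Orientations are given as a unit quaternion [x, y, z, w].
In Python, from workcell import readout, camera, camera_info, manip gives the robot as it stands.
- The arm moves only by the tool play_rows, never from a script. Its argument "rows" is a list of rows, each a list of 3 entries, a list of its own where there are three numbers: the shift along the world's x, y, z in mm, then the turn, a rotation vector about the world's x, y, z in degrees, then the finger opening in mm, from 0 to 85.4. In form: [[[tx, ty, tz], [rx, ry, rz], fingers], ...]. A call has 1 to 12 rows; each row shifts and turns the commanded pose from where the row before left it; what a row does not reach is not made up. A row lasts 1/8 s, in which the tool goes at most 62.5 mm and 10.7 degrees, less where a joint would pass 70% of its speed; a pose out of reach is approached as far as the arm can. A call with a gripper value outside its range is refused whole. The fingers move at their own pace and stop on an object; "force" is the grip in N (left out, the last holds). Time passes only in rows, so rows that do not move let the fingers close. It gives the time, the measured TCP pose, the force and the opening at its end, in the units of the state.
- readout.get_obs(): the state, without advancing time (a new reading comes with each control period).
- camera(name): name is "side" or "top"; returns the picture (384x512x3 uint8, blue, green, red); there is no depth.
- camera_info(name): a dict with "fx", "fy", "cx", "cy" (pixels), "k1" (the pictures are not rectified: a ray, as slopes to the right and down, at radius r is drawn at 1 + k1 r^2 times it, then the intrinsics apply), "world_from_camera" (4x4, takes a point from camera to world coordinates). Camera axes: x right, y up, looking along -z (the intrinsics and any distortion apply to the point x, -y, -z); pixel columns grow to the right and rows downward; lengths in m; the calibration is good to about 2 mm. A picture is of the moment at which its call begins. camera_info takes no time and is no camera call.
- manip.hand_in(): hands the job in, once; it reports no verdict.
The state is a dict: "clock": time; "joint_pos": joint angles; "joint_velocities": joint speeds; "tau": joint torques, N m; "position": TCP position; "ee_rot": TCP orientation; "ft_force": force on the tool from outside, world axes, zero at the start; "torque": the same for the moment, N m; "grip_width": opening from 0.0 (shut) to 1.0 (fully open).
Only numpy, scipy, OpenCV 4.12 (cv2) and the standard library are available. Lean on these libraries where they do the work, as an engineer would, in place of code of your own. Each camera call takes 0.05 s, during which the arm holds its last target.

## Working session

There is one attempt and no reset: what is moved stays moved. The work goes in short steps, Python scripts to look and compute and a tool call to move; the robot and the scene stay as the last step left them, time stands still between calls to the robot, and variables do not carry over. Pictures are saved under pics/ and viewed, and the job is handed in when it is done.

Besides the shell and the picture viewer there is one more tool, called after "Request:" in YAML: its name, and indented under it one key for each argument. play_rows: Moves the arm, as the interface text tells. Its arguments: {"type":"object","properties":{"rows":{"type":"array"},"force":{"type":"number"}},"required":["rows"]}

```bash
ls; mkdir -p pics; python3 - <<'E'
from workcell import readout, camera, camera_info, manip
import cv2
print(readout.get_obs()); print(manip.hold_point_z)
for n in ["side","top"]:
    cv2.imwrite(f"pics/{n}0.png",camera(n)); print(n,camera_info(n))
E
```

```text
pics
{'clock': 0.0, 'joint_pos': array([ 1.25540557,  0.3328968 , -0.06471543,  1.46097546,  0.02159312,
        1.34991971, -0.08847317]), 'joint_velocities': array([-1.03472854e-04, -3.15410841e-04,  1.33789379e-03, -4.75481310e-04,
       -2.90957044e-04, -6.34776228e-04,  2.57526589e-05]), 'tau': array([-4.54485289e-04, -6.25442648e+01,  4.89747198e-02, -3.91607738e+01,
        1.61920086e-02,  9.78290598e-03,  1.82955671e-05]), 'position': array([ 0.18027987, -0.59801771,  0.23048411]), 'ee_rot': array([ 8.02709034e-01, -5.96370389e-01, -6.20938450e-04, -4.24152599e-04]), 'ft_force': array([ 0.19267627, -0.16526982,  0.40259511]), 'torque': array([-0.00324219, -0.00554786, -0.01310093]), 'grip_width': 0.9966501322092136}
0.0187
side {'fx': 392.4951800952915, 'fy': 392.4951800952915, 'cx': 254.45470811243155, 'cy': 188.97334052292925, 'k1': -0.12440707087664929, 'world_from_camera': array([[-0.88693499,  0.2272343 , -0.40213294,  0.02820591],
       [-0.46167023, -0.46324066,  0.75648443,  0.96672759],
       [-0.01438512,  0.85660531,  0.51577166,  0.76920948],
       [ 0.        ,  0.        ,  0.        ,  1.        ]])}
top {'fx': 389.28121274043673, 'fy': 389.28121274043673, 'cx': 263.4711848453572, 'cy': 185.78598524048883, 'k1': -0.06873095309902781, 'world_from_camera': array([[-0.0098724 ,  0.98926854, -0.1457748 ,  0.35832153],
       [-0.99991061, -0.01108111, -0.00748193,  0.01143025],
       [-0.00901698,  0.14568791,  0.98928951,  1.18857557],
       [ 0.        ,  0.        ,  0.        ,  1.        ]])}
```

View pics/side0.png

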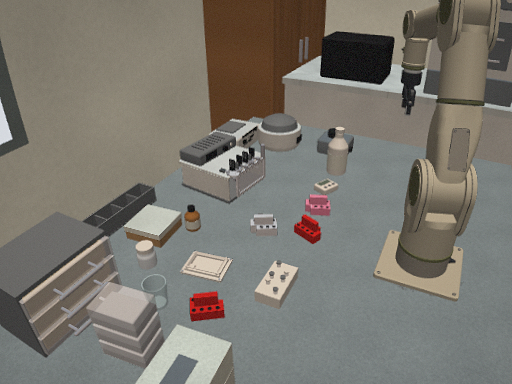

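View pics/top0.png

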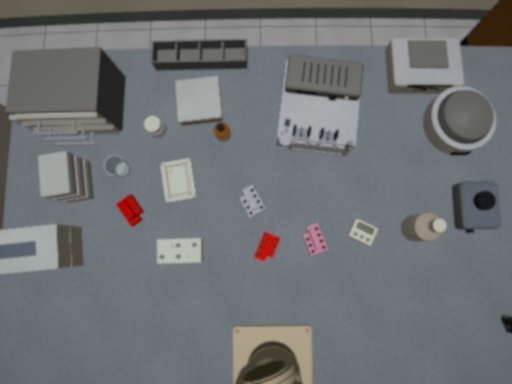

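The block candidates in the top view are grey-metal at (252,201), red at (130,209), red at (266,246) and pink at (315,239). By the description I choose the metal one at (252,201). The dock is at (178,180), the chamber at (318,105), and the gate's post at one end of its front. Next I'll check close crops.

```bash
python3 - <<'E'
import cv2,numpy as np
t=cv2.imread('pics/top0.png');s=cv2.imread('pics/side0.png')
def crop(im,x0,y0,x1,y1,k): return cv2.resize(im[y0:y1,x0:x1],None,fx=k,fy=k,interpolation=cv2.INTER_CUBIC)
cv2.imwrite('pics/c1.png',crop(t,150,150,280,225,6)); cv2.imwrite('pics/c2.png',crop(t,265,50,375,160,5.4)); cv2.imwrite('pics/c3.png',crop(s,170,115,290,205,6.6)); cv2.imwrite('pics/c4.png',crop(s,170,205,300,285,6))
E
```

```text
(no output)
```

View pics/c1.png

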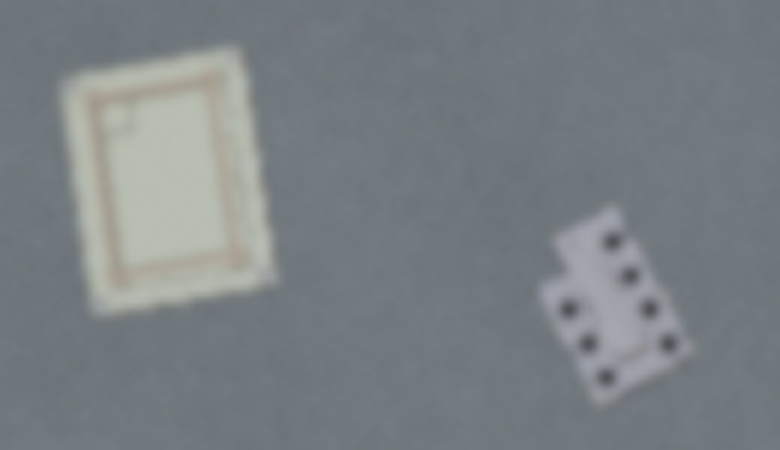

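View pics/c2.png

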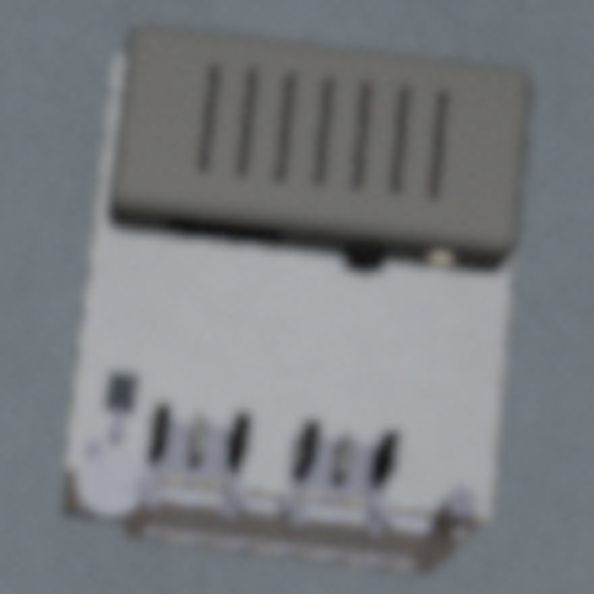

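View pics/c3.png

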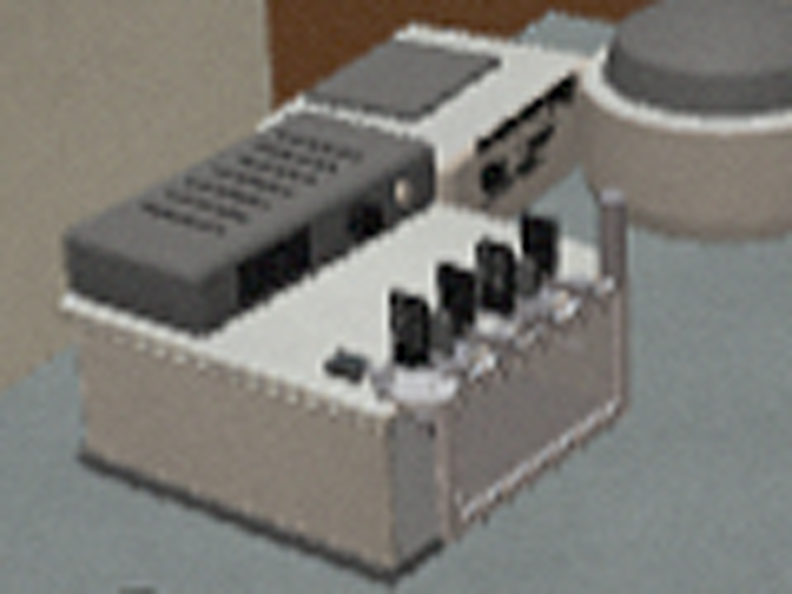

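View pics/c4.png

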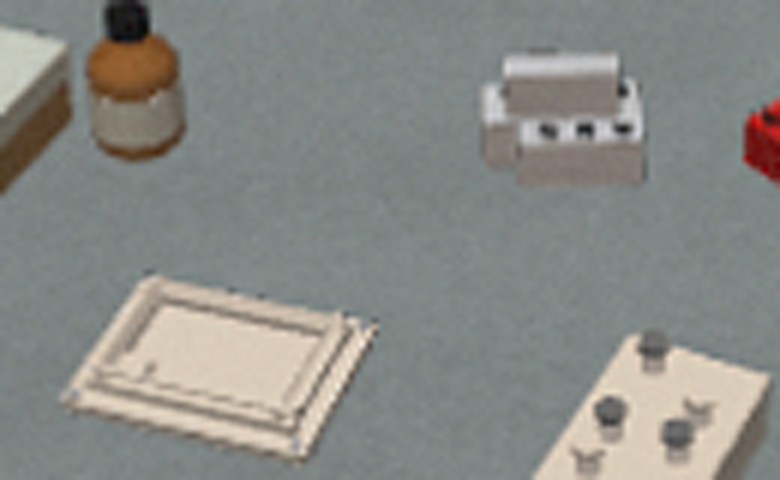

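The crop shows that the metal block's rib and cut corner (top crop near (560,270), image up-left) match the description. The dock's filled corner is also up-left, at (115,115) in the crop. Next I'll measure both.

```bash
cat > h.py <<'E'
import numpy as np,cv2
from workcell import camera_info
def rays(n,px):
    c=camera_info(n);K=np.array([[c['fx'],0,c['cx']],[0,c['fy'],c['cy']],[0,0,1]])
    p=np.asarray(px,float).reshape(-1,1,2)
    u=cv2.undistortPoints(p,K,np.array([c['k1'],0,0,0.]))[:,0]
    T=c['world_from_camera'];d=np.c_[u[:,0],-u[:,1],-np.ones(len(u))]@T[:3,:3].T
    return T[:3,3],d
def onz(n,px,z):
    o,d=rays(n,px);t=(z-o[2])/d[:,2];return o+d*t[:,None]
def proj(n,P):
    c=camera_info(n);T=c['world_from_camera'];q=(np.asarray(P,float).reshape(-1,3)-T[:3,3])@T[:3,:3]
    s=np.c_[q[:,0],-q[:,1]]/-q[:,2:];r2=(s**2).sum(1,keepdims=True);s=s*(1+c['k1']*r2)
    return s*[c['fx'],c['fy']]+[c['cx'],c['cy']]
def tri(p1,p2):
    o1,d1=rays('top',p1);o2,d2=rays('side',p2);d1=d1[0];d2=d2[0]
    s=np.linalg.lstsq(np.c_[d1,-d2],o2-o1,rcond=None)[0]
    a=o1+s[0]*d1;b=o2+s[1]*d2;return (a+b)/2,np.linalg.norm(a-b)
E
python3 - <<'E'
from h import *
for n in ['top','side']:
    im=cv2.imread(f'pics/{n}0.png');K=8
    big=cv2.resize(im,None,fx=K,fy=K,interpolation=cv2.INTER_CUBIC)
    hsv=cv2.cvtColor(big,cv2.COLOR_BGR2HSV); g=big[:,:,2].astype(int)
    bl=(160,205) 
    R=big[:,:,2]
    for name,(x0,y0,x1,y1),z in [('dock',(152,150,204,212) if n=='top' else (175,245,240,285),0.02 if n=='top' else .0),('block',(232,180,275,222) if n=='top' else (245,208,282,240),0.03)]:
        sub=R[y0*K:y1*K,x0*K:x1*K]; th,m=cv2.threshold(sub,0,255,cv2.THRESH_OTSU)
        cs,_=cv2.findContours(m,cv2.RETR_EXTERNAL,cv2.CHAIN_APPROX_NONE);c=max(cs,key=cv2.contourArea)[:,0]
        px=(c+.5)/K-.5+[x0,y0]
        w=onz(n,px,z)[:,:2]
        r=cv2.minAreaRect((w*1000).astype(np.float32));print(n,name,th,r,cv2.boxPoints(r).round(1).tolist())
E
```

```text
top dock 144.0 ((552.5267944335938, 282.9811706542969), (126.34245300292969, 96.5414047241211), 9.537899017333984) [[482.20001220703125, 320.1000061035156], [498.20001220703125, 224.89999389648438], [622.7999877929688, 245.8000030517578], [606.7999877929688, 341.1000061035156]]
top block 131.0 ((485.6574401855469, 59.01121139526367), (86.38406372070312, 57.82155990600586), 28.403522491455078) [[433.8999938964844, 63.900001525878906], [461.3999938964844, 13.0], [537.4000244140625, 54.099998474121094], [509.8999938964844, 105.0]]
side dock 168.0 ((556.8895263671875, 277.0165100097656), (126.83954620361328, 100.69720458984375), 9.61314868927002) [[486.0, 316.1000061035156], [502.79998779296875, 216.8000030517578], [627.7999877929688, 238.0], [611.0, 337.20001220703125]]
side block 154.0 ((501.75518798828125, 19.25688934326172), (63.18987274169922, 20.78934669494629), 29.125045776367188) [[469.1000061035156, 13.0], [479.20001220703125, -5.199999809265137], [534.4000244140625, 25.600000381469727], [524.2999877929688, 43.70000076293945]]
```

```bash
cat >> h.py <<'E'
def box(cx,cy,yaw,lx,ly,z):
    y=np.radians(yaw);R=np.array([[np.cos(y),-np.sin(y)],[np.sin(y),np.cos(y)]])
    p=np.array([[1,1],[1,-1],[-1,-1],[-1,1]])*[lx/2,ly/2]@R.T+[cx,cy];return np.c_[p,np.full(4,z)]
def draw(im,n,P,x0,y0,k,col):
    q=(proj(n,P)-[x0,y0]+.5)*k-.5;cv2.polylines(im,[np.round(q*8).astype(np.int32)],True,col,1,cv2.LINE_AA,3)
E
python3 - <<'E'
from h import *
R=[]
for n,(x0,y0,x1,y1) in [('top',(232,178,276,224)),('side',(242,206,284,242)),('top',(150,150,206,212)),('side',(172,242,240,286))]:
    k=8;im=cv2.imread(f'pics/{n}0.png')[y0:y1,x0:x1];im=cv2.resize(im,None,fx=k,fy=k,interpolation=cv2.INTER_CUBIC)
    for l,w,z,c in [(84,54,0,(0,0,255)),(84,54,30,(0,255,0)),(60,16,62,(255,0,0))]: draw(im,n,box(.4868,.0595,28.4,l/1e3,w/1e3,z/1e3),x0,y0,k,c)
    for l,w,z,c in [(125,95,0,(0,0,255)),(125,95,20,(0,255,0)),(89,59,8,(255,0,0))]: draw(im,n,box(.5525,.283,9.54,l/1e3,w/1e3,z/1e3),x0,y0,k,c)
    R.append(cv2.copyMakeBorder(im[:368],0,max(0,368-im.shape[0]),0,0,cv2.BORDER_CONSTANT) if 0 else im)
H=max(r.shape[0] for r in R)
p=lambda r:cv2.copyMakeBorder(r,0,H-r.shape[0],0,4,cv2.BORDER_CONSTANT)
cv2.imwrite('pics/o1.png',np.hstack([p(R[0]),p(R[1])]));cv2.imwrite('pics/o2.png',cv2.resize(np.hstack([p(R[2]),p(R[3])]),None,fx=.79,fy=.79))
E
```

```text
(no output)
```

View pics/o1.png

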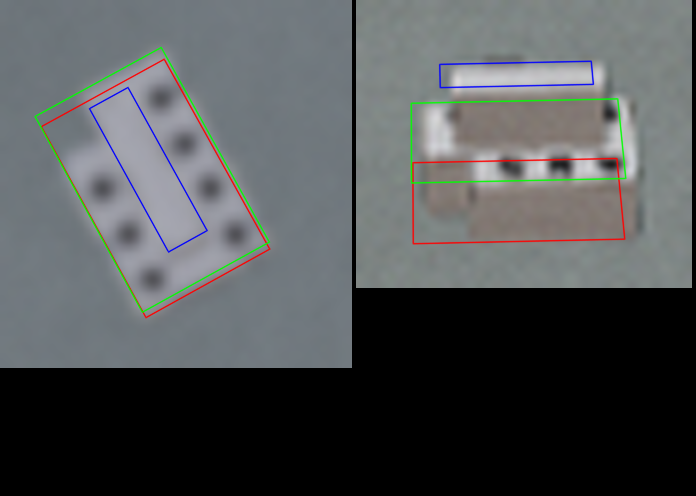

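View pics/o2.png

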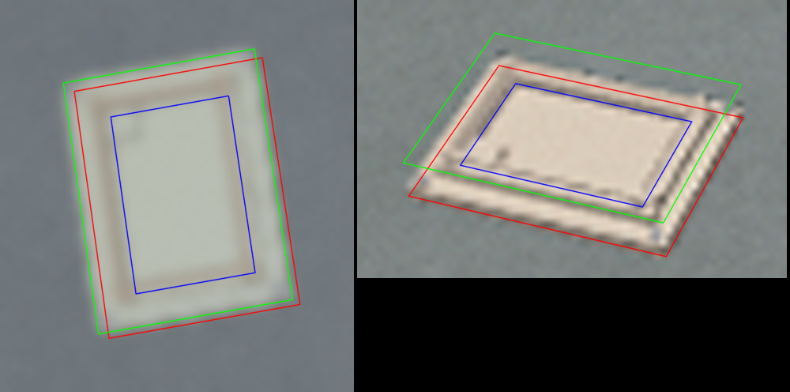

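```bash
python3 - <<'E'
from h import *
def cont(n,b,t):
    K=8;x0,y0,x1,y1=b;R=cv2.resize(cv2.imread(f'pics/{n}0.png'),None,fx=K,fy=K,interpolation=cv2.INTER_CUBIC)[y0*K:y1*K,x0*K:x1*K]
    d=np.abs(R.astype(int)-np.median(R.reshape(-1,3),0)).sum(2) if t=='bg' else None
    bg=np.median(np.r_[R[:16].reshape(-1,3),R[-16:].reshape(-1,3)],0)
    m=((np.abs(R-bg).sum(2)>60)*255).astype(np.uint8)
    cs,_=cv2.findContours(m,cv2.RETR_EXTERNAL,cv2.CHAIN_APPROX_NONE);c=max(cs,key=cv2.contourArea)[:,0]
    return (c+.5)/K-.5+[x0,y0]
def silh(n,polys,):
    P=proj(n,np.vstack(polys)).astype(np.float32);return P
for n,b in [('top',(152,150,204,212)),('side',(172,245,238,285))]:
    px=cont(n,b,0)
    for z in (0,.004,.008):
        r=cv2.minAreaRect((onz(n,px,z)[:,:2]*1000).astype(np.float32));print(n,'dock',z,np.round(r[0],1),np.round(r[1],1),round(r[2],2))
# block: compare bounding extremes of silhouette with model
for n,b in [('top',(232,178,275,224)),('side',(243,207,283,241))]:
    px=cont(n,b,0);print(n,'block meas',px.min(0),px.max(0))
    cx,cy,yw=.4868,.0595,28.4
    def model(cx,cy):
        y=np.radians(yw);R=np.array([[np.cos(y),-np.sin(y)],[np.sin(y),np.cos(y)]])
        q=np.array([[42,9],[24,9],[24,27],[-42,27],[-42,-27],[42,-27]])/1e3
        P=[np.r_[a@R.T+[cx,cy],z] for a in q for z in (0,.03)]
        P+=list(box(cx,cy,yw,.06,.016,.062));return proj(n,P)
    m=model(cx,cy);print('model',m.min(0),m.max(0))
E
```

```text
top dock 0 [556.  287.9] [131.  100.8] 9.59
top dock 0.004 [555.3 286.9] [130.6 100.5] 9.59
top dock 0.008 [554.7 286. ] [130.2 100.1] 9.59
side dock 0 [557.1 276.6] [128.  102.3] 9.57
side dock 0.004 [554.4 280.2] [127.3 101.8] 9.57
side dock 0.008 [551.6 283.8] [126.6 101.2] 9.57
top block meas [239.6875 184.0625] [262.9375 216.5625]
model [238.74548619 183.43839771] [265.21742916 217.19762603]
side block meas [253.3125 213.3125] [272.5625 217.4375]
model [248.39864731 213.15002103] [275.22530061 235.84572152]
```

```bash
python3 - <<'E'
from h import *
for a,b in [((160.8,163.3),(180.8,272)),((189.7,158.3),(195,251.3)),((196.3,196.7),(232.5,259.2)),((165.8,202),(220,281.3))]: print(tri(a,b))
print(proj('side',[[.18,-.598,.231]]),proj('top',[[.18,-.598,.231]]))
E
python3 - <<'E'
import cv2
s=cv2.imread('pics/side0.png');t=cv2.imread('pics/top0.png')
f=lambda i,x0,y0,x1,y1,k:cv2.resize(i[y0:y1,x0:x1],None,fx=k,fy=k,interpolation=cv2.INTER_NEAREST)
cv2.imwrite('pics/d1.png',f(s,176,245,242,285,12));cv2.imwrite('pics/d2.png',f(s,390,80,430,120,12))
E
```

```text
(array([0.6053977 , 0.33965433, 0.00279541]), np.float64(0.005145435499099531))
(array([0.61940778, 0.24834408, 0.00541333]), np.float64(0.005342755110007489))
(array([0.49993228, 0.22662335, 0.00407276]), np.float64(0.0028708895603210675))
(array([0.48462508, 0.3209554 , 0.0038816 ]), np.float64(0.00258428497467138))
[[404.33348752 113.89407932]] [[516.31743372 311.9139692 ]]
```

View pics/d1.png

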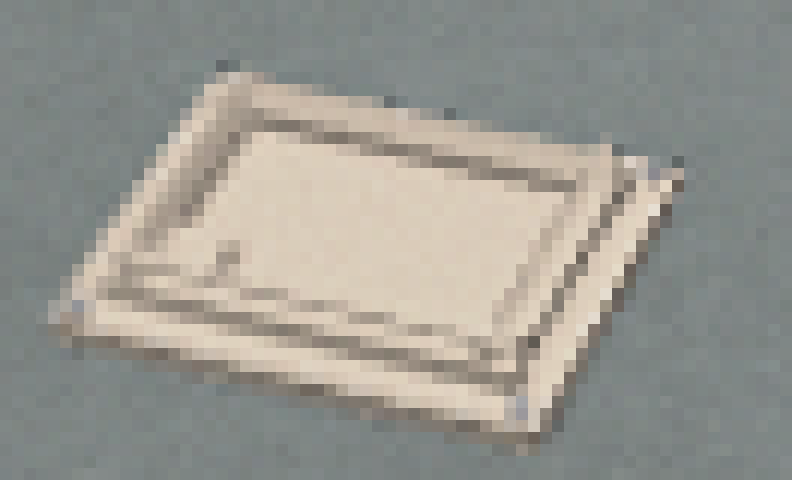

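View pics/d2.png

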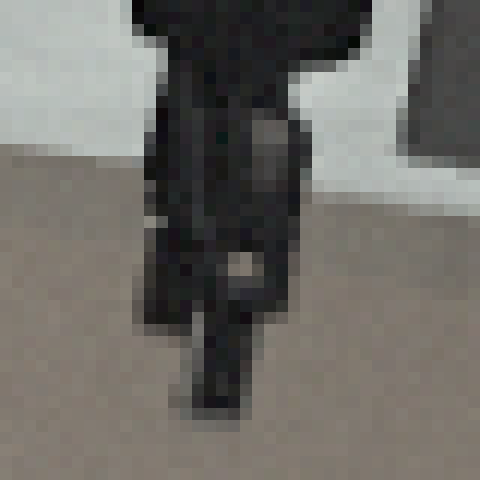

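The dock plate is thin: the outer edge sits at about 4 mm. The two views put its centre at about (0.554, 0.284) with a yaw of 9.6°, and they disagree by a few mm in y. The block is near (0.486, 0.058) with a yaw of 28.4°. I'll grasp first, then compare block and pocket in the same picture before lowering.

Request:
play_rows:
  rows:
    - [[28,50,0],[0,0,1],85]
    - [[28,50,0],[0,0,1],85]
    - [[28,50,0],[0,0,1],85]
    - [[28,50,0],[0,0,1],85]
    - [[28,50,0],[0,0,1],85]
    - [[28,50,0],[0,0,1],85]
    - [[20,51,0],[0,0,1],85]
    - [[20,51,0],[0,0,1],85]
    - [[20,51,0],[0,0,1],85]
    - [[20,51,-10],[0,0,1],85]
    - [[20,51,-20],[0,0,1],85]
    - [[20,51,-20],[0,0,0.6],85]
  force: 50

```text
clock: 1.6
position: [0.4688, 0.0091, 0.1809]
ee_rot: [0.859, -0.512, 0.0, 0.0]
ft_force: [0.6, -0.8, -0.1]
grip_width: 0.997
```

Request:
play_rows:
  rows:
    - [[17,50,-20],[0,0,0],85]
    - [[0,0,-30],[0,0,0],85]
    - [[0,0,-10],[0,0,0],85]
    - [[0,0,0],[0,0,0],85]
    - [[0,0,0],[0,0,0],85]

```text
clock: 2.22
position: [0.486, 0.057, 0.1224]
ee_rot: [0.859, -0.513, 0.001, -0.0]
ft_force: [-0.4, -0.7, -0.0]
grip_width: 0.996
```

```bash
python3 - <<'E'
from workcell import camera
from h import *
R=[]
for n,(x0,y0,x1,y1) in [('top',(215,150,295,235)),('side',(225,160,305,245))]:
    im=camera(n);cv2.imwrite(f'pics/{n}1.png',im);k=5
    im=cv2.resize(im[y0:y1,x0:x1],None,fx=k,fy=k,interpolation=cv2.INTER_CUBIC)
    q=(proj(n,[[.486,.057,.122]])-[x0,y0]+.5)*k; cv2.drawMarker(im,tuple(int(v) for v in q[0]),(0,255,0)); R.append(im)
cv2.imwrite('pics/a1.png',np.hstack(R))
E
```

```text
(no output)
```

View pics/a1.png

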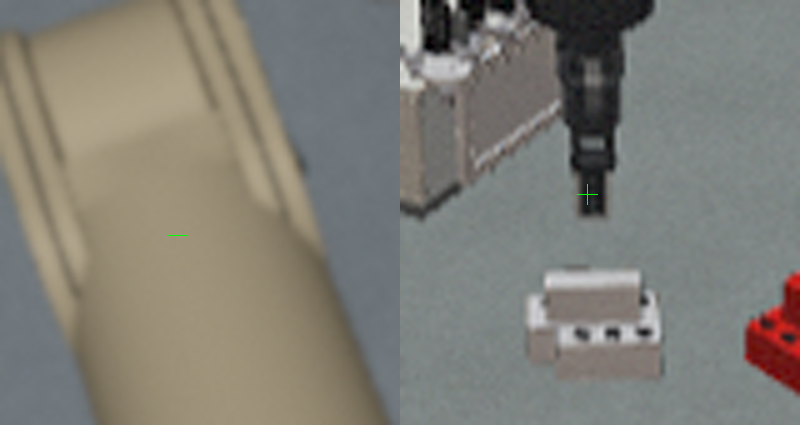

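The side view shows the open finger centred at x≈592 directly over the rib, which spans x 545–641 with its middle at 593. So the along-rib alignment is within about 1 mm. The arm hides the block in the top view. Descending now.

Request:
play_rows:
  rows:
    - [[0,0,-25],[0,0,0],85]
    - [[0,0,-25],[0,0,0],85]
    - [[0,0,-22],[0,0,0],85]
    - [[0,0,-12],[0,0,0],85]
    - [[0,0,-3],[0,0,0],40]
    - [[0,0,0],[0,0,0],20]
    - [[0,0,0],[0,0,0],5]
    - [[0,0,0],[0,0,0],5]
    - [[0,0,0],[0,0,0],5]
    - [[0,0,0],[0,0,0],5]
  force: 50

```text
clock: 3.58
position: [0.4857, 0.0578, 0.0348]
ee_rot: [0.859, -0.512, 0.0, -0.0]
ft_force: [-1.8, 0.7, 6.3]
grip_width: 0.174
```

Request:
play_rows:
  rows:
    - [[0,0,15],[0,0,0],5]
    - [[0,0,25],[0,0,0],5]
    - [[0,0,20],[0,0,0],5]
    - [[10,32,0],[0,0,-2.7],5]
    - [[10,33,0],[0,0,-2.7],5]
    - [[10,33,0],[0,0,-2.7],5]
    - [[10,33,0],[0,0,-2.7],5]
    - [[10,33,0],[0,0,-2.7],5]
    - [[10,33,0],[0,0,-2.7],5]
    - [[8,30,-20],[0,0,-2.6],5]
    - [[0,0,-10],[0,0,0],5]
    - [[0,0,0],[0,0,0],5]

```text
clock: 5.08
position: [0.5529, 0.2834, 0.0637]
ee_rot: [0.764, -0.646, -0.0, 0.001]
ft_force: [-0.0, -0.0, -3.2]
grip_width: 0.177
```

```bash
python3 - <<'E'
from workcell import camera,readout
from h import *
o=readout.get_obs();print(o['position'],o['grip_width'],o['ft_force'])
R=[]
for n,(x0,y0,x1,y1) in [('top',(145,145,215,215)),('side',(170,225,250,295))]:
    im=camera(n);cv2.imwrite(f'pics/{n}2.png',im);k=5.3
    R.append(cv2.resize(im[y0:y1,x0:x1],None,fx=k,fy=k,interpolation=cv2.INTER_CUBIC))
cv2.imwrite('pics/a2.png',np.hstack(R))
E
```

```text
[0.55293606 0.28341955 0.06368753] 0.17708944979048233 [-0.0184553  -0.04766251 -3.23592245]
```

View pics/a2.png

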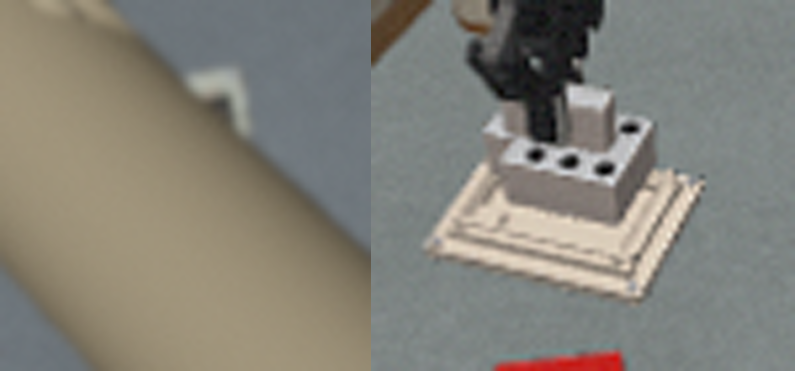

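```bash
python3 - <<'E'
import cv2
s=cv2.imread('pics/side2.png')
cv2.imwrite('pics/a3.png',cv2.resize(s[235:285,180:240],None,fx=12,fy=12,interpolation=cv2.INTER_CUBIC))
E
```

```text
(no output)
```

View pics/a3.png

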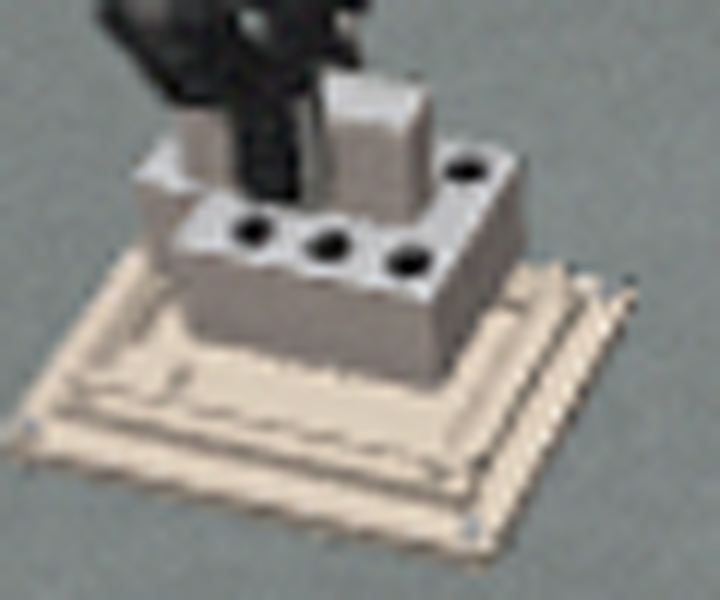

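```bash
python3 - <<'E'
from h import *
f=lambda p:(np.array(p,float)+.5)/12-.5+[180,235]
cs,sn=np.cos(np.radians(9.6)),np.sin(np.radians(9.6));Rm=np.array([[cs,-sn],[sn,cs]])
C=np.array([.5529,.2834])
for nm,px,l,z in [('bot -x+y',(437,384),(-42,27),.029),('top -x+y',(432,298),(-42,27),.059),('top -x-y',(520,158),(-42,-27),.059),('bot notch',(190,330),(24,27),.029),('top notch',(178,240),(24,27),.059),('top +x',(137,172),(42,9),.059)]:
    w=onz('side',[f(px)],z)[0,:2];print(nm,((w-C-Rm@(np.array(l)/1e3))*1e3).round(1))
g=lambda p:(np.array(p,float)+.5)/12-.5+[176,245]
def loc(p,z,ff): return (Rm.T@(onz('side',[ff(p)],z)[0,:2]-C)*1e3).round(1)
print('outer corners z4 local', [loc(p,.004,f) for p in [(490,560),(633,292),(8,445)]], [loc(p,.004,g) for p in [(535,445),(685,172),(232,65),(55,330)]])
print('rim inner z20',[loc(p,.02,f) for p in [(70,382),(445,470)]])
print('rim outer z20',[loc(p,.02,f) for p in [(60,408),(465,500),(580,300)]])
print('floor far z8',[loc(p,.008,g) for p in [(270,130),(570,192)]])
E
```

```text
bot -x+y [ 1.7 -5.3]
top -x+y [-1.4 -2. ]
top -x-y [-2.4 -0.3]
bot notch [-1.5 -5.6]
top notch [-3.2 -3.4]
top +x [-1.2 -4.4]
outer corners z4 local [array([-63.3,  47.8]), array([-62.1, -48.4]), array([59.9, 47. ])] [array([-63.3,  49.5]), array([-63. , -48.7]), array([ 60.7, -52.7]), array([59.4, 48.6])]
rim inner z20 [array([46., 38.]), array([-49.7,  38.8])]
rim outer z20 [array([44.3, 46.8]), array([-57.8,  46.6]), array([-58.1, -25.1])]
floor far z8 [array([ 38.6, -28.6]), array([-40.7, -29.4])]
```

Correcting for the bias seen on the held block, the pocket centre is about 2.5 mm further in +y and x is fine. I'll shift and lower into the chamfer, watching the force.

Request:
play_rows:
  rows:
    - [[0,2.5,0],[0,0,0],5]
    - [[0,0,-6],[0,0,0],5]
    - [[0,0,-6],[0,0,0],5]
    - [[0,0,0],[0,0,0],5]
    - [[0,0,0],[0,0,0],5]

```text
clock: 5.8
position: [0.5534, 0.2871, 0.0523]
ee_rot: [0.764, -0.646, -0.0, 0.0]
ft_force: [0.5, -0.0, -2.5]
grip_width: 0.178
```

```bash
python3 - <<'E'
from workcell import camera
import cv2
s=camera('side');cv2.imwrite('pics/side3.png',s)
cv2.imwrite('pics/a4.png',cv2.resize(s[235:285,180:240],None,fx=12,fy=12,interpolation=cv2.INTER_CUBIC))
E
```

```text
(no output)
```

View pics/a4.png

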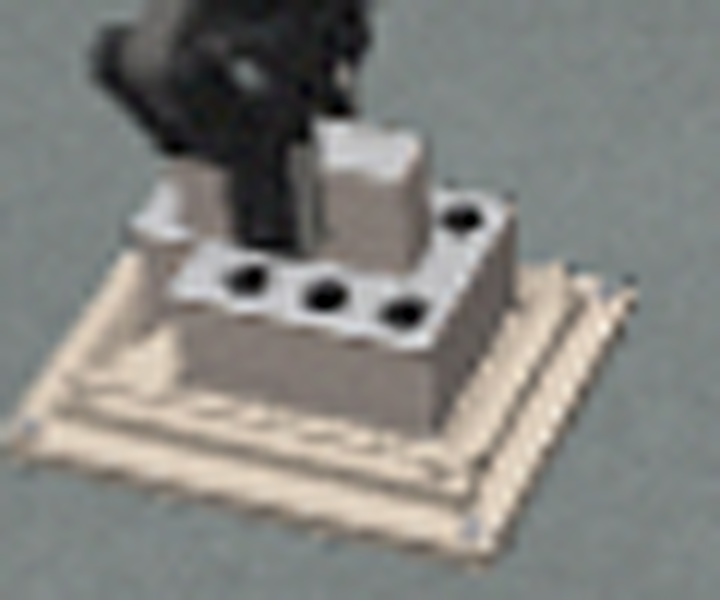

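Request:
play_rows:
  rows:
    - [[0,0,-3],[0,0,0],5]
    - [[0,0,-2],[0,0,0],5]
    - [[0,0,0],[0,0,0],5]
    - [[0,0,0],[0,0,0],5]

```text
clock: 6.35
position: [0.5537, 0.2865, 0.0471]
ee_rot: [0.764, -0.646, 0.0, 0.0]
ft_force: [2.6, -2.9, -3.2]
grip_width: 0.178
```

Request:
play_rows:
  rows:
    - [[0.6,-0.8,0],[0,0,0],5]
    - [[0,0,-2],[0,0,0],5]
    - [[0,0,-2],[0,0,0],5]
    - [[0,0,0],[0,0,0],5]
    - [[0,0,0],[0,0,0],5]

```text
clock: 6.98
position: [0.5538, 0.2864, 0.0432]
ee_rot: [0.764, -0.646, -0.0, 0.0]
ft_force: [-0.7, -0.3, -3.4]
grip_width: 0.174
```

Request:
play_rows:
  rows:
    - [[0,0,-0.8],[0,0,0],5]
    - [[0,0,0],[0,0,0],5]
    - [[0,0,0],[0,0,0],5]

```text
clock: 7.35
position: [0.5538, 0.2866, 0.0429]
ee_rot: [0.764, -0.646, -0.0, -0.0]
ft_force: [-3.7, -3.0, 3.9]
grip_width: 0.178
```

Request:
play_rows:
  rows:
    - [[0,0,0],[0,0,0],30]
    - [[0,0,0],[0,0,0],60]
    - [[0,0,0],[0,0,0],60]
    - [[0,0,0],[0,0,0],60]
    - [[0,0,20],[0,0,0],60]
    - [[0,0,40],[0,0,0],60]
    - [[0,0,50],[0,0,0],60]
    - [[0,0,40],[0,0,0],60]
    - [[0,-40,0],[0,0,-2.5],60]
    - [[0,-40,0],[0,0,-2.5],60]
    - [[0,-40,0],[0,0,-2.5],60]
    - [[0,-40,0],[0,0,-2.5],60]

```text
clock: 8.85
position: [0.554, 0.1253, 0.1942]
ee_rot: [-0.704, 0.71, -0.001, 0.001]
ft_force: [0.5, 0.4, 0.1]
grip_width: 0.697
```

Request:
play_rows:
  rows:
    - [[-20,-40,0],[0,0,-2.5],60]
    - [[-20,-40,0],[0,0,-1],60]
    - [[-20,-40,20],[0,0,0],60]
    - [[0,0,0],[0,0,0],60]

```text
clock: 9.35
position: [0.494, 0.0033, 0.2152]
ee_rot: [-0.681, 0.732, -0.002, 0.001]
ft_force: [0.5, 0.3, 0.5]
grip_width: 0.704
```

```bash
python3 - <<'E'
from workcell import camera,readout
from h import *
o=readout.get_obs();print(o['position'],o['ee_rot'])
R=[]
for n,(x0,y0,x1,y1) in [('top',(145,145,215,215)),('side',(172,232,242,290))]:
    im=camera(n);cv2.imwrite(f'pics/{n}4.png',im);k=5.6
    im=cv2.resize(im[y0:y1,x0:x1],None,fx=k,fy=k,interpolation=cv2.INTER_CUBIC)
    R.append(cv2.copyMakeBorder(im,0,392-im.shape[0],0,0,cv2.BORDER_CONSTANT))
cv2.imwrite('pics/a5.png',np.hstack(R))
cv2.imwrite('pics/c5.png',cv2.resize(cv2.imread('pics/top4.png')[50:160,265:375],None,fx=5.4,fy=5.4,interpolation=cv2.INTER_CUBIC))
E
```

```text
[0.49401496 0.00326981 0.21522414] [-6.80765490e-01  7.32498412e-01 -2.03890553e-03  5.16420482e-04]
```

View pics/a5.png

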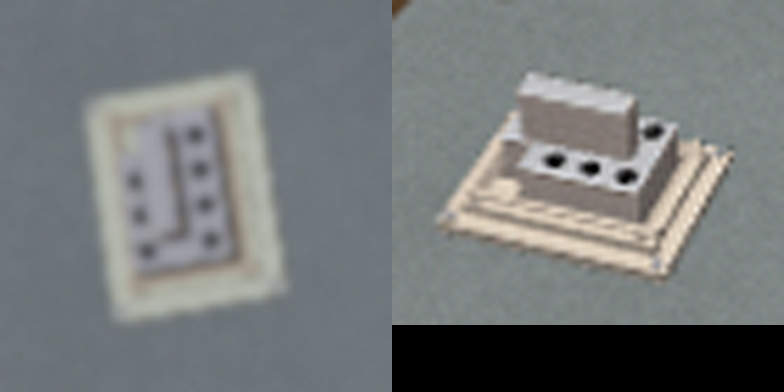

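View pics/top4.png

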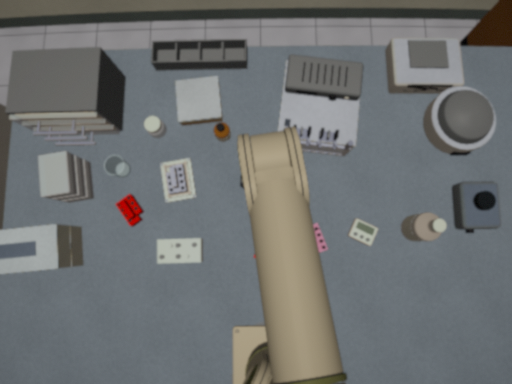

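The block sits flat in the pocket: in the top crop the cut corner is at the filled corner (130,135), and at release the underside read 8.1 mm. Next I'll measure the catches and the post.

```bash
python3 - <<'E'
from h import *
k=8
def blobs(n,b,thr,amin):
    x0,y0,x1,y1=b;im=cv2.imread(f'pics/{n}0.png')
    g=cv2.resize(im.max(2) if 1 else 0,None,fx=k,fy=k,interpolation=cv2.INTER_CUBIC)[y0*k:y1*k,x0*k:x1*k]
    m=(g<thr).astype(np.uint8);N,L,S,C=cv2.connectedComponentsWithStats(m)
    out=[]
    for i in range(1,N):
        if S[i,4]>amin:
            ys,xs=np.nonzero(L==i);f=lambda a:(np.array(a)+.5)/k-.5+[x0,y0]
            out.append((f(C[i]).round(2),f([S[i,0],S[i,1]]).round(1),f([S[i,0]+S[i,2],S[i,1]+S[i,3]]).round(1),S[i,4]))
    return sorted(out,key=lambda o:o[0][0])
for thr in (60,90): 
  for o in blobs('top',(285,118,350,148),thr,100): print(thr,o, (onz('top',[o[0]],.14)[0]*1e3).round(1))
for thr in (50,): 
  for o in blobs('side',(220,140,262,178),thr,100): print(thr,o)
s=cv2.imread('pics/side0.png')[138:180,218:270];cv2.imwrite('pics/e1.png',cv2.resize(s,None,fx=15,fy=14,interpolation=cv2.INTER_CUBIC))
t=cv2.imread('pics/top0.png')[118:160,275:360];cv2.imwrite('pics/e2.png',cv2.resize(t,None,fx=9,fy=9,interpolation=cv2.INTER_CUBIC))
E
```

```text
60 (array([294.05, 130.88]), array([293.6, 128.2]), array([294.6, 133.1]), np.int32(170)) [666.4 -67.3 140. ]
60 (array([308.47, 131.78]), array([307.6, 128.3]), array([309.6, 135.1]), np.int32(537)) [ 663.3 -107.4  140. ]
60 (array([321.43, 133.11]), array([320.3, 129.7]), array([322.4, 136.7]), np.int32(436)) [ 659.2 -143.4  140. ]
60 (array([335.49, 134.95]), array([334.1, 131.4]), array([336.9, 138.3]), np.int32(809)) [ 653.5 -182.4  140. ]
90 (array([286.98, 122.21]), array([285.4, 119.9]), array([288.6, 124.7]), np.int32(740)) [691.7 -48.1 140. ]
90 (array([290.22, 146.02]), array([287.9, 144.4]), array([292.9, 147.6]), np.int32(579)) [623.2 -55.7 140. ]
90 (array([294.13, 130.01]), array([292.6, 125.4]), array([295.6, 134.7]), np.int32(1152)) [668.9 -67.6 140. ]
90 (array([308.52, 131.58]), array([306.9, 127.1]), array([310.3, 136.2]), np.int32(1355)) [ 663.9 -107.5  140. ]
90 (array([321.32, 133.28]), array([319.3, 128.4]), array([323.2, 138.1]), np.int32(1496)) [ 658.7 -143.   140. ]
90 (array([335.48, 134.89]), array([333.3, 130.3]), array([337.7, 139.3]), np.int32(1637)) [
[... 249 characters left out ...]
5]), array([221.8, 144.7]), array([228.3, 151.3]), np.int32(1964))
50 (array([232.07, 164.87]), array([228.8, 159.2]), array([234.9, 170.1]), np.int32(2946))
50 (array([234.11, 143.23]), array([232.2, 139.6]), array([235.1, 146.2]), np.int32(343))
50 (array([238.93, 159.5 ]), array([236.1, 154.8]), array([241.8, 165.4]), np.int32(2622))
50 (array([244.4 , 141.58]), array([242.6, 139.6]), array([246.8, 144.2]), np.int32(908))
50 (array([245.03, 157.  ]), array([241.9, 151.7]), array([247.9, 162.3]), np.int32(2626))
50 (array([248.97, 140.1 ]), array([247.9, 139.6]), array([250.6, 140.9]), np.int32(160))
50 (array([251.21, 151.69]), array([248.7, 147.2]), array([253.7, 158.2]), np.int32(2297))
```

View pics/e1.png

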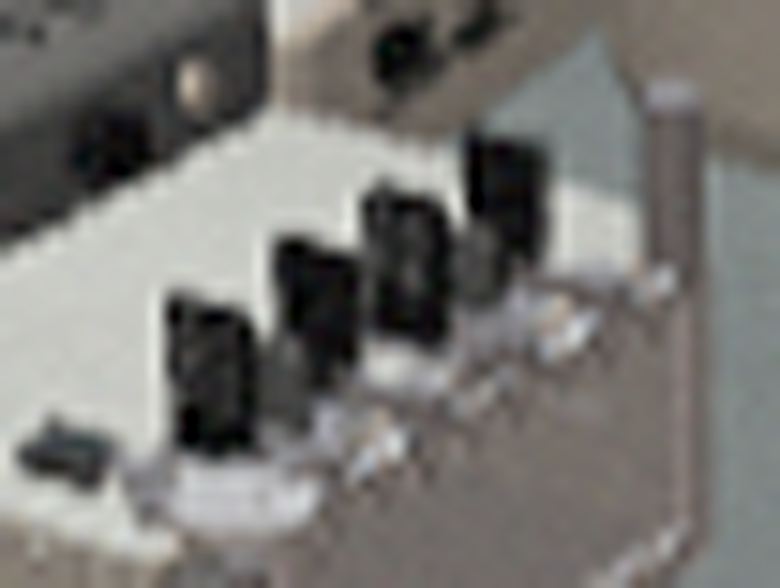

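View pics/e2.png

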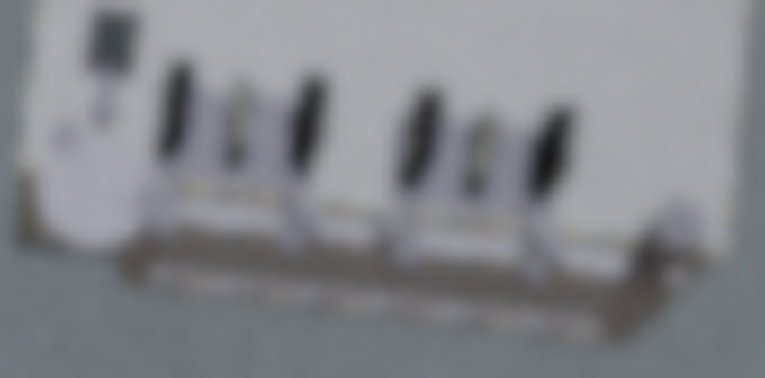

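```bash
python3 - <<'E'
from h import *
T=[(294.13,130.01),(308.52,131.58),(321.32,133.28),(335.48,134.89)];S=[(232.07,164.87),(238.93,159.5),(245.03,157),(251.21,151.69)]
for a,b in zip(T,S):
    p,g=tri(a,b);print((p*1e3).round(1),round(g*1e3,1),'side@.1375',(onz('side',[b],.1375)[0]*1e3).round(1))
# post top: top view e2 (678,222)/9, side e1 (672,92)
pt=(np.array([678,222])+.5)/9-.5+[275,118]; ps=np.array([(672+.5)/15-.5+218,(92+.5)/14-.5+138])
print('post',tri(pt,ps),onz('top',[pt],.165),onz('side',[ps],.165))
hg=(np.array([95,200])+.5)/9-.5+[275,118];print('hinge disc?',onz('top',[hg],.12))
a=np.array([666.4,-87.6]);y=np.array([10.2,75.1])/75.8;x=np.array([y[1],-y[0]])
o=a-24*x;print('x',x,'y',y)
P=onz('top',[pt],.165)[0,:2]*1e3;print('post in frame of a: x,y',(P-a)@x,(P-a)@y)
H=onz('top',[hg],.12)[0,:2]*1e3;print('disc',(H-a)@x,(H-a)@y)
E
```

```text
[667.4 -68.5 138.3] 4.1 side@.1375 [666.  -69.9 137.5]
[ 661.6 -107.9  142.5] 3.3 side@.1375 [ 664.8 -116.5  137.5]
[ 657.5 -144.2  137.1] 4.2 side@.1375 [ 654.8 -143.6  137.5]
[ 651.5 -182.3  143. ] 2.8 side@.1375 [ 655.4 -192.4  137.5]
post (array([ 0.62372038, -0.21683861,  0.16495   ]), np.float64(0.0043742182384107434)) [[ 0.62579153 -0.21607461  0.165     ]] [[ 0.62134391 -0.2169073   0.165     ]]
hinge disc? [[ 0.64649961 -0.04293411  0.12      ]]
x [ 0.99076517 -0.13456464] y [0.13456464 0.99076517]
post in frame of a: x,y -22.94531544848258 -132.75263011759304
disc -25.727061278756615 41.575520847394905
```

The catch checks agree: the a–b distance is 75.8 mm (76 given), jaw heights triangulate near 140 mm, the post sits 23 mm in front of the catch line (24 given), and its height triangulates to 165 mm. I take a≈(0.665,-0.088), b≈(0.655,-0.163), post≈(0.624,-0.217) and a chamber yaw of -7.7°. Moving above catch a.

Request:
play_rows:
  rows:
    - [[43,-23,0],[0,0,-1.2],63]
    - [[43,-23,0],[0,0,-1.2],63]
    - [[43,-23,0],[0,0,-1.1],63]
    - [[42,-22.6,0],[0,0,0],63]
    - [[0,0,-30],[0,0,0],63]
    - [[0,0,0],[0,0,0],63]
    - [[0,0,0],[0,0,0],63]
    - [[0,0,0],[0,0,0],63]
  force: 30

```text
clock: 10.45
position: [0.6654, -0.0846, 0.1842]
ee_rot: [-0.66, 0.751, -0.001, 0.001]
ft_force: [-0.4, -0.8, 0.5]
grip_width: 0.737
```

```bash
python3 - <<'E'
from workcell import camera
import cv2,numpy as np
s=camera('side');cv2.imwrite('pics/side5.png',s)
cv2.imwrite('pics/a6.png',cv2.resize(s[120:185,205:280],None,fx=10,fy=9,interpolation=cv2.INTER_CUBIC))
E
```

```text
(no output)
```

View pics/a6.png

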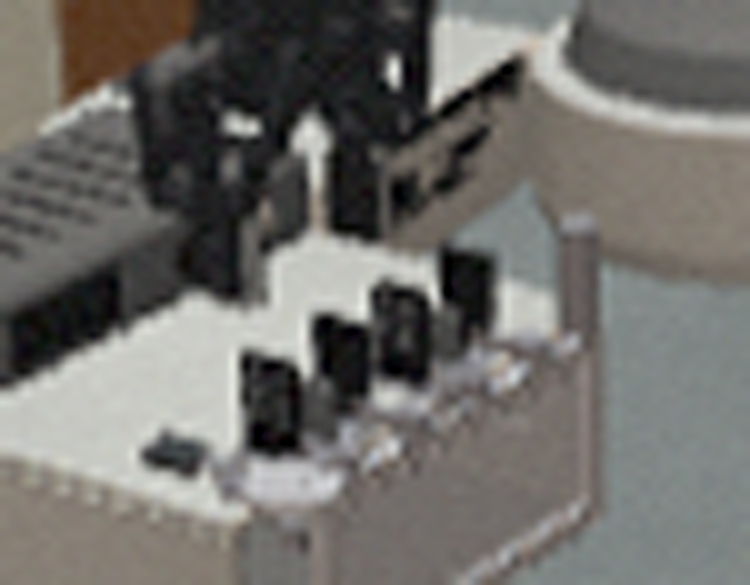

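```bash
python3 - <<'E'
from h import *
from workcell import readout
o=readout.get_obs();print(o['position'])
f=lambda p:(np.array(p,float)+.5)/[10,9]-.5+[205,120]
for z in (.184,.188):
  m=onz('side',[f(p) for p in [(222,298),(356,238)]],z)*1e3;print(z,m.round(1),m.mean(0).round(1))
j=onz('side',[f(p) for p in [(272,358),(342,322),(403,288),(468,255)]],.160)*1e3;print(j.round(1),j[:2].mean(0),j[2:].mean(0))
print(proj('side',[[.665,-.0883,.1375],[.665,-.0846,.184]]))
E
```

```text
[ 0.66534447 -0.08486653  0.18402473]
0.184 [[ 681.3  -63.9  184. ]
 [ 666.4 -131.2  184. ]] [673.8 -97.6 184. ]
0.188 [[ 676.9  -56.9  188. ]
 [ 662.  -123.7  188. ]] [669.4 -90.3 188. ]
[[ 665.2  -68.2  160. ]
 [ 658.7 -106.   160. ]
 [ 654.1 -142.2  160. ]
 [ 647.6 -179.7  160. ]] [661.94986565 -87.08999971 160.        ] [ 650.85433581 -160.93921353  160.        ]
[[234.95130676 162.74235276]
 [233.88949455 151.20076962]]
```

Request:
play_rows:
  rows:
    - [[-2,-3.5,0],[0,0,0],63]
    - [[0,0,0],[0,0,0],63]
    - [[0,0,-10],[0,0,0],63]
    - [[0,0,-8],[0,0,0],63]
    - [[0,0,0],[0,0,0],63]
    - [[0,0,0],[0,0,0],63]

```text
clock: 11.25
position: [0.6631, -0.0887, 0.1646]
ee_rot: [-0.66, 0.751, -0.0, 0.0]
ft_force: [0.4, 0.2, 0.1]
grip_width: 0.739
```

```bash
python3 - <<'E'
from workcell import camera
import cv2,numpy as np
s=camera('side');cv2.imwrite('pics/side6.png',s)
cv2.imwrite('pics/a7.png',cv2.resize(s[120:185,205:280],None,fx=10,fy=9,interpolation=cv2.INTER_CUBIC))
t=camera('top');cv2.imwrite('pics/top6.png',t);cv2.imwrite('pics/a8.png',cv2.resize(t[100:160,270:360],None,fx=8,fy=8,interpolation=cv2.INTER_CUBIC))
E
```

```text
(no output)
```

View pics/a7.png

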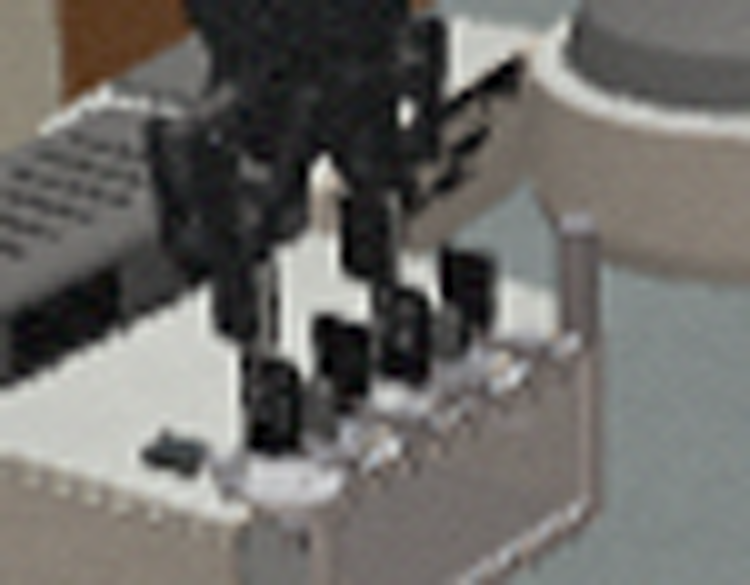

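View pics/a8.png

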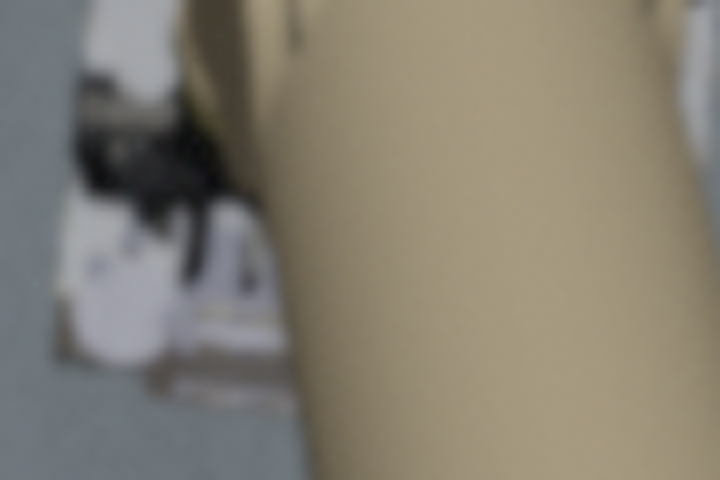

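```bash
python3 - <<'E'
from h import *
c=np.array([.6631,-.0887]);y=np.array([.1346,.9908]);x=np.array([.9908,-.1346])
for s in (1,-1):
  for z in (.165,.172):
    for n,o,k in (('top',[270,100],[8,8]),('side',[205,120],[10,9])):
      print(s,z,n,((proj(n,[np.r_[c+y*.0385*s,z]])[0]-o+.5)*k).round())
      if n=='top': print('corners',[((proj(n,[np.r_[c+y*a+x*b,z]])[0]-o+.5)*k).round() for a in (s*.0315,s*.046) for b in (-.011,.011)])
E
```

```text
1 0.165 top [152. 225.]
corners [array([169., 259.]), array([176., 197.]), array([126., 254.]), array([134., 192.])]
1 0.165 side [238. 364.]
1 0.172 top [153. 219.]
corners [array([170., 253.]), array([178., 190.]), array([127., 248.]), array([135., 185.])]
1 0.172 side [237. 347.]
-1 0.165 top [377. 252.]
corners [array([353., 281.]), array([360., 219.]), array([396., 286.]), array([402., 224.])]
-1 0.165 side [373. 290.]
-1 0.172 top [380. 246.]
corners [array([356., 275.]), array([363., 213.]), array([399., 280.]), array([405., 218.])]
-1 0.172 side [372. 274.]
```

The top view shows the left finger tip (~(150,215)) just outside the a_left jaw (198,240). The side view puts both tips astride catch a. Descending in checked steps.

Request:
play_rows:
  rows:
    - [[0,1,0],[0,0,0],63]
    - [[0,0,-6],[0,0,0],63]
    - [[0,0,-6],[0,0,0],63]
    - [[0,0,0],[0,0,0],63]

```text
clock: 11.85
position: [0.6626, -0.0879, 0.1516]
ee_rot: [-0.66, 0.751, 0.0, -0.0]
ft_force: [0.3, 0.2, -0.3]
grip_width: 0.738
```

Request:
play_rows:
  rows:
    - [[0,0,-8],[0,0,0],63]
    - [[0,0,-8],[0,0,0],63]
    - [[0,0,-5],[0,0,0],63]
    - [[0,0,0],[0,0,0],63]
    - [[0,0,0],[0,0,0],63]

```text
clock: 12.48
position: [0.6632, -0.0878, 0.1318]
ee_rot: [-0.66, 0.751, -0.0, 0.0]
ft_force: [-0.5, -0.3, 0.2]
grip_width: 0.739
```

```bash
python3 - <<'E'
from workcell import camera
import cv2,numpy as np
s=camera('side');cv2.imwrite('pics/side7.png',s)
cv2.imwrite('pics/a9.png',cv2.resize(s[120:185,205:280],None,fx=10,fy=9,interpolation=cv2.INTER_CUBIC))
E
```

```text
(no output)
```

View pics/a9.png

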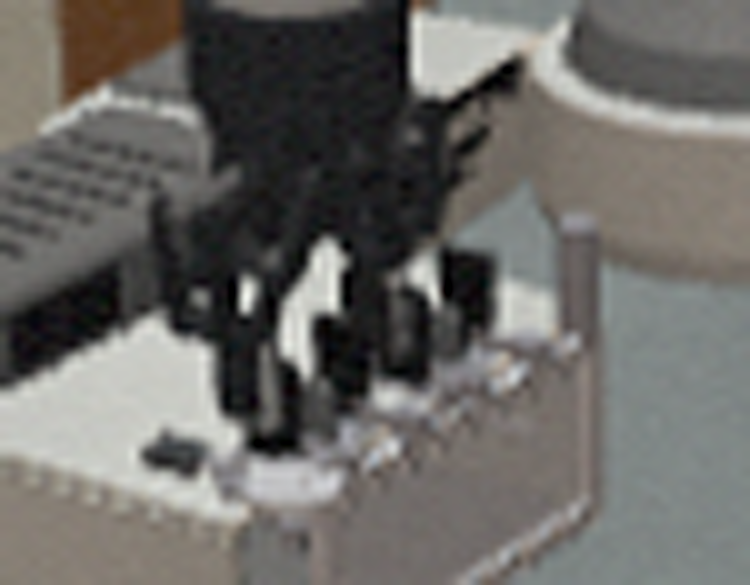

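Request:
play_rows:
  rows:
    - [[0,0,-2],[0,0,0],45]
    - [[0,0,0],[0,0,0],20]
    - [[0,0,0],[0,0,0],10]
    - [[0,0,0],[0,0,0],10]
    - [[0,0,0],[0,0,0],10]
    - [[0,0,0],[0,0,0],10]
  force: 40

```text
clock: 13.28
position: [0.6637, -0.0874, 0.131]
ee_rot: [-0.66, 0.751, -0.001, 0.001]
ft_force: [-1.7, 1.2, 7.4]
grip_width: 0.304
```

Opening of about 27 mm means both jaws of catch a are fully in at their stops. Release, lift and go to b, measured from here: 76 mm along chamber -y.

Request:
play_rows:
  rows:
    - [[0,0,0],[0,0,0],50]
    - [[0,0,0],[0,0,0],52]
    - [[0,0,0],[0,0,0],52]
    - [[0,0,25],[0,0,0],52]
    - [[0,0,30],[0,0,0],52]
    - [[-3.2,-25.3,0],[0,0,0],63]
    - [[-4,-25,0],[0,0,0],63]
    - [[-3,-25,0],[0,0,0],63]
    - [[0,0,0],[0,0,0],63]
    - [[0,0,0],[0,0,0],63]

```text
clock: 14.52
position: [0.6529, -0.1621, 0.1845]
ee_rot: [-0.66, 0.751, 0.0, 0.0]
ft_force: [0.2, -1.1, 1.6]
grip_width: 0.738
```

```bash
python3 - <<'E'
from workcell import camera
import cv2,numpy as np
s=camera('side');cv2.imwrite('pics/side8.png',s)
cv2.imwrite('pics/a10.png',cv2.resize(s[120:185,205:280],None,fx=10,fy=9,interpolation=cv2.INTER_CUBIC))
E
```

```text
(no output)
```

View pics/a10.png

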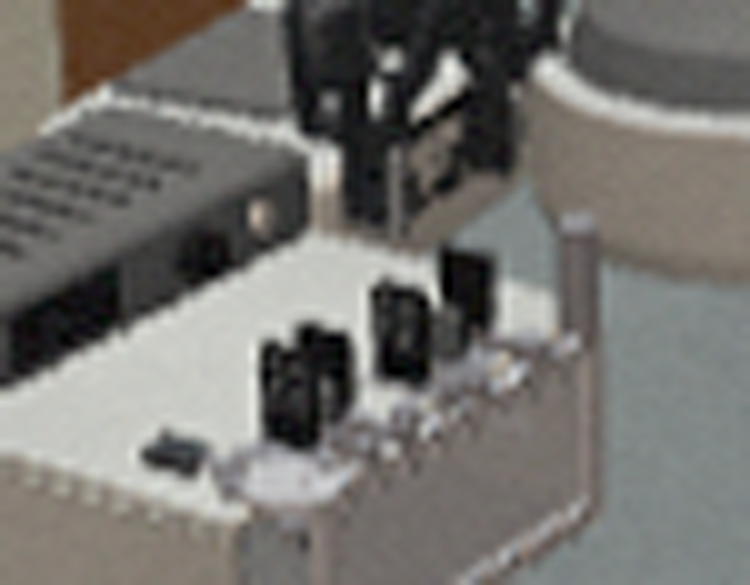

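Catch a's jaws now stand close together, at (290,390) and (325,365), while b is still wide. Descending on b.

Request:
play_rows:
  rows:
    - [[0,-0.5,-10],[0,0,0],63]
    - [[0,0,-10],[0,0,0],63]
    - [[0,0,-6],[0,0,0],63]
    - [[0,0,-6],[0,0,0],63]
    - [[0,0,0],[0,0,0],63]

```text
clock: 15.2
position: [0.6526, -0.1635, 0.1519]
ee_rot: [-0.66, 0.751, 0.0, -0.0]
ft_force: [0.1, -0.1, 0.2]
grip_width: 0.733
```

Request:
play_rows:
  rows:
    - [[0,0,-8],[0,0,0],63]
    - [[0,0,-8],[0,0,0],63]
    - [[0,0,-5],[0,0,0],63]
    - [[0,0,0],[0,0,0],63]
    - [[0,0,0],[0,0,0],63]

```text
clock: 15.82
position: [0.6529, -0.1636, 0.1318]
ee_rot: [-0.66, 0.751, -0.0, 0.0]
ft_force: [0.6, 0.2, -1.0]
grip_width: 0.739
```

Request:
play_rows:
  rows:
    - [[0,0,0],[0,0,0],45]
    - [[0,0,0],[0,0,0],20]
    - [[0,0,0],[0,0,0],10]
    - [[0,0,0],[0,0,0],10]
    - [[0,0,0],[0,0,0],10]
    - [[0,0,0],[0,0,0],10]
  force: 40

```text
clock: 16.58
position: [0.6536, -0.1628, 0.1333]
ee_rot: [-0.66, 0.751, -0.001, 0.001]
ft_force: [-3.5, 2.7, 9.3]
grip_width: 0.302
```

Both b jaws are in at the same opening as for a (about 27 mm). Next is the post at about (0.624,-0.216): release, lift, move above it and look.

Request:
play_rows:
  rows:
    - [[0,0,0],[0,0,0],46]
    - [[0,0,0],[0,0,0],46]
    - [[0,0,0],[0,0,0],46]
    - [[0,0,25],[0,0,0],46]
    - [[0,0,30],[0,0,0],46]
    - [[-15,-26,0],[0,0,0],46]
    - [[-15,-27,0],[0,0,0],46]
    - [[0,0,0],[0,0,0],46]
    - [[0,0,0],[0,0,0],46]

```text
clock: 17.7
position: [0.623, -0.2161, 0.1865]
ee_rot: [-0.66, 0.751, 0.0, 0.0]
ft_force: [0.3, -0.2, -0.0]
grip_width: 0.539
```

```bash
python3 - <<'E'
from workcell import camera,readout
from h import *
s=camera('side');cv2.imwrite('pics/side9.png',s);p=readout.get_obs()['position'];print(p)
im=cv2.resize(s[120:185,215:290],None,fx=10,fy=9,interpolation=cv2.INTER_CUBIC)
q=(proj('side',[p])[0]-[215,120]+.5)*[10,9];print(q,(proj('side',[[.624,-.216,.165]])[0]-[215,120]+.5)*[10,9])
cv2.imwrite('pics/a11.png',im)
t=camera('top');cv2.imwrite('pics/top9.png',t);cv2.imwrite('pics/a12.png',cv2.resize(t[100:170,270:360],None,fx=8,fy=8,interpolation=cv2.INTER_CUBIC))
E
```

```text
[ 0.62318703 -0.21549576  0.18649108]
[471.8395676  173.74322715] [470.79395252 221.12134805]
```

View pics/a11.png

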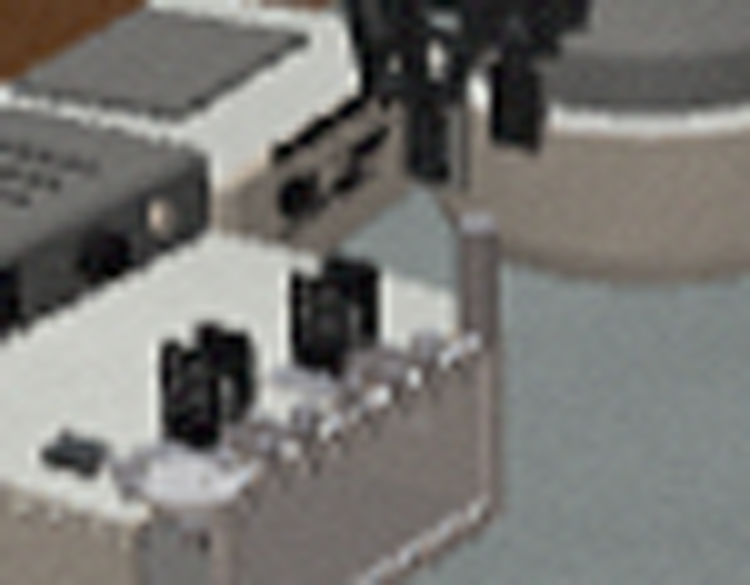

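View pics/a12.png

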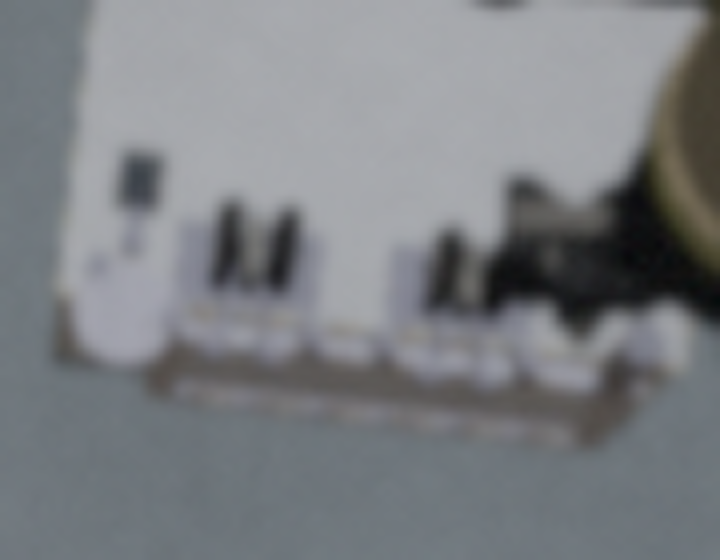

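Both views show the fingers straddling the post: side crop post x≈480 with the fingers' middle ≈475, and top crop post (657,335) with the left finger (580,325). Descend and grip.

Request:
play_rows:
  rows:
    - [[-0.5,-0.5,-10],[0,0,0],46]
    - [[0,0,-10],[0,0,0],46]
    - [[0,0,-10],[0,0,0],46]
    - [[0,0,-10],[0,0,0],46]
    - [[0,0,-12],[0,0,0],46]
    - [[0,0,0],[0,0,0],46]
    - [[0,0,0],[0,0,0],25]
    - [[0,0,0],[0,0,0],5]
    - [[0,0,0],[0,0,0],5]
    - [[0,0,0],[0,0,0],5]
    - [[0,0,0],[0,0,0],5]
  force: 40

```text
clock: 19.18
position: [0.6227, -0.2172, 0.1352]
ee_rot: [-0.66, 0.751, -0.001, 0.0]
ft_force: [0.4, 0.5, 4.0]
grip_width: 0.172
```

```bash
python3 - <<'E'
import numpy as np
from workcell import readout
print(readout.get_obs()['joint_pos'].round(2))
a=np.radians(-97.74-np.arange(0,91,5));P=176*np.c_[np.cos(a),np.sin(a)]
print(np.diff(P,axis=0).round(1).tolist()); print((P+[646.4,-42.8])[-2:])
E
```

```text
[ 0.63  0.52 -0.5   1.46  0.25  1.23 -1.6 ]
[[-15.1, 2.7], [-14.8, 4.0], [-14.4, 5.3], [-13.9, 6.5], [-13.3, 7.7], [-12.5, 8.9], [-11.7, 9.9], [-10.8, 10.9], [-9.8, 11.8], [-8.8, 12.6], [-7.6, 13.3], [-6.4, 13.9], [-5.2, 14.4], [-3.9, 14.8], [-2.6, 15.1], [-1.3, 15.3], [0.1, 15.4], [1.4, 15.3]]
[[470.60121287 -34.38653193]
 [472.00346239 -19.09667385]]
```

Turning the tool with the gate would run joint 7 out of range, so I'll keep the tool's heading and let the round post turn in the pads. Swinging along the arc.

Request:
play_rows:
  rows:
    - [[-15,2.7,0],[0,0,0],5]
    - [[-15,4,0],[0,0,0],5]
    - [[-14.4,5.3,0],[0,0,0],5]
    - [[-13.9,6.5,0],[0,0,0],5]
    - [[0,0,0],[0,0,0],5]

```text
clock: 19.8
position: [0.5638, -0.1994, 0.1351]
ee_rot: [-0.66, 0.752, -0.001, -0.0]
ft_force: [0.9, -3.3, 4.7]
grip_width: 0.173
```

Request:
play_rows:
  rows:
    - [[-13.3,7.7,0],[0,0,0],5]
    - [[-12.5,8.9,0],[0,0,0],5]
    - [[-11.7,10,0],[0,0,0],5]
    - [[-10.8,11,0],[0,0,0],5]
    - [[-9.8,12,0],[0,0,0],5]
    - [[-8.8,12.6,0],[0,0,0],5]
    - [[0,0,0],[0,0,0],5]

```text
clock: 20.68
position: [0.4938, -0.1406, 0.1349]
ee_rot: [-0.658, 0.753, 0.0, -0.004]
ft_force: [-17.4, -14.1, 15.8]
grip_width: 0.176
```

Request:
play_rows:
  rows:
    - [[-7.6,13.3,0],[0,0,0],5]
    - [[-6.4,14,0],[0,0,0],5]
    - [[-5.2,14.4,0],[0,0,0],5]
    - [[-3.9,14.8,0],[0,0,0],5]
    - [[-2.6,15,0],[0,0,0],5]
    - [[0,0,0],[0,0,0],5]

```text
clock: 21.42
position: [0.4673, -0.0658, 0.1342]
ee_rot: [-0.659, 0.752, 0.003, -0.005]
ft_force: [-26.3, -6.3, 22.9]
grip_width: 0.177
```

```bash
python3 - <<'E'
import numpy as np
from scipy.optimize import least_squares
P=np.array([[622.7,-217.2],[563.8,-199.4],[493.8,-140.6],[467.3,-65.8]])
r=least_squares(lambda c:np.hypot(*(P-c).T)-176,[646,-43]);print(r.x,r.fun)
r2=least_squares(lambda c:np.hypot(*(P-c[:2]).T)-c[2],[646,-43,176]);print(r2.x,r2.fun)
for p in P: d=p-r.x;print(np.degrees(np.arctan2(d[1],d[0])))
E
```

```text
[641.02535288 -42.05806686] [ 0.09802753 -0.72809965  1.16042763 -0.65982314]
[638.59434702 -44.55880311 172.92190777] [ 0.44940799 -0.9626376   0.8288172  -0.31558759]
-95.97320556256413
-116.142371350254
-146.20452850656818
-172.21796143783453
```

The wrist force points outward: my hinge estimate was about 5 mm off in x, which the circle fit confirms. I'll relieve it and go on.

Request:
play_rows:
  rows:
    - [[-4,0,0],[0,0,0],5]
    - [[-1,8,0],[0,0,0],5]
    - [[0,8,0],[0,0,0],5]
    - [[0,0,0],[0,0,0],5]

```text
clock: 21.92
position: [0.4656, -0.0477, 0.1343]
ee_rot: [-0.66, 0.751, 0.001, -0.001]
ft_force: [-6.1, -1.0, 6.2]
grip_width: 0.17
```

Request:
play_rows:
  rows:
    - [[-1,8,0],[0,0,0],5]
    - [[-0.5,8,0],[0,0,0],5]
    - [[0,0,0],[0,0,0],5]
    - [[0,0,0],[0,0,0],5]
    - [[0,0,0],[0,0,0],5]

```text
clock: 22.55
position: [0.4651, -0.0329, 0.1344]
ee_rot: [-0.66, 0.751, -0.0, 0.0]
ft_force: [3.6, -0.7, -5.5]
grip_width: 0.175
```

```bash
python3 - <<'E'
from workcell import camera,readout
from h import *
o=readout.get_obs();print(o['position'],o['ft_force'],o['grip_width'],np.abs(o['joint_velocities']).max())
s=camera('side');cv2.imwrite('pics/side10.png',s);t=camera('top');cv2.imwrite('pics/top10.png',t)
cv2.imwrite('pics/a13.png',np.hstack([cv2.resize(s[120:290,160:330],(400,400)),cv2.resize(t[60:260,150:350],(400,400))]))
E
```

```text
[ 0.46509245 -0.03292072  0.13440674] [ 3.59920072 -0.65420552 -5.45903713] 0.17532403033247226 0.0011465230573217172
```

View pics/a13.png

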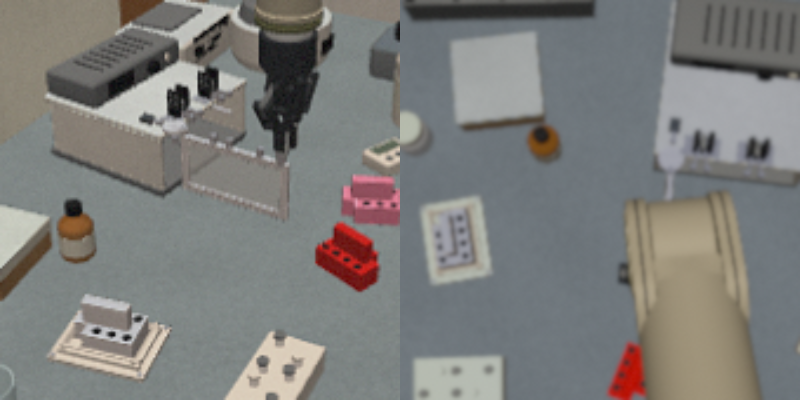

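The side picture shows the gate standing square to the front with its post held (side panel about (285,150)). The block sits level in the pocket in both views. The arm is still and the wrist force is small, so I'm handing in.

```bash
python3 -c "
from workcell import manip
print(manip.hand_in())"
```

```text
the job is handed in; nothing more can be done
None
```

I seated the metal block in the pocket and let go of it. Then I squeezed the catch nearer the hinge, then the other, and swung the gate open by its post. I handed in with the gate still held open, at about 22.6 s. The hand-in returned no verdict.

**Last checks**
- **Block:** its underside read about 8.1 mm at release, and the floor is 8 mm. The last pictures show it level, with its cut corner at the filled corner.
- **Catches:** both closed to about the same gripper reading, 26 mm, against 28 mm when fully in. The gripper also reads about 1 mm low on the 16 mm rib.
- **Gate:** it stands at about 1.52 rad, worked out from the tool's arc and the hinge position rather than read directly. The arm was still, the post gripped, and the wrist force about 6.6 N.
- **Bystanders:** I compared no positions before and after, but the arm met nothing it should not have. The ones in the last close views look unmoved.

**What disagreed**
- The two cameras differed by 3 to 6 mm. I settled the block's placing by comparing it with the dock in the same picture and by the contact force.
- My first hinge estimate was about 5 mm off in x, so the wrist force rose to about 35 N during the swing. I corrected the arc and the force fell away.

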